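Unclip and open the paint tote

TASK

Open the big paint tote: flip both sprung clips outwards off the lid's edges while the lid is still in place, then lift the lid off by its handle and set it down (not dropped) the right way up on the middle of the cork mat. Leave both clips open, let go of the lid, and do not disturb the small box, the bottle or the mug.

Things in the scene. Friction and masses are not known exactly. Their poses are not given: they have to be found in the camera images.
- tote: Grey plastic tote of paint pots, 150 (x) x 200 (y) x 100 (z) mm, fast to the bench, its lid held down by a black clip at the middle of each short edge (+y and -y ends). Origin: centre of its underside; z up. A clip pushed outwards at its tab needs about 3 N; an over-centre spring pulls it shut below about 0.5 rad and beyond that throws it open to 1.9 rad, where it stays.
- clip_a (a joint): Black clip at the tote's +y end, angle: 0 = clipped, 1.9 rad = flipped fully out (a little below level). 50 mm wide along the tote's x; turns about a line along x at y 112, z 80 mm (tote frame). Clipped, its lip (z 111 to 115 mm) hooks 6 mm over the lid's edge; a flat upright tab rises above it from z 114 to 144 mm, inner face at y 108 mm: push that outwards, away from the lid.
- clip_b (a joint): The same clip at the tote's -y end, mirrored (all its y values negative); it opens towards the tote's -y. 0 = clipped, 1.9 rad = flipped fully out.
- lid: Loose white lid, 0.2 to 0.4 kg: plate 164 (x) x 216 (y) mm, under it a plug 136 x 186 mm that sits in the tote's mouth with 3 mm play. Black bridge handle in the middle, 80 mm along x, 20 mm wide in y. Origin: centre of the plug's underside; plug to z 8, plate to 18, handle to 50 mm. At the start on the tote, axes alike, origin 92 mm above the tote's (plate's top at 110).
- mat: Brown cork mat lying fixed on the bench, 200 (x) x 250 (y) x 4 mm thick. Origin: centre of its underside; the top is 4 mm higher. The lid goes on its middle; it need not line up with it.
- small_box: Bystander: small grey box with a white lid and a low black handle, no clips, 91 (x) x 126 (y) x 74 mm high. Origin: centre of its underside. To be left alone.
- bottle: Bystander: red paint bottle with a black cap, 56 mm across, 150 mm high. Origin: centre of its underside. To be left alone.
- mug: Bystander: white mug, 80 mm across the rim, 90 mm high. Origin: centre of its underside. To be left alone.

How it is judged:
On the way, in this order (a step that is already met when the one before it is completed fails the run):
1. both clips are flipped open while the lid is still seated on the tote (value of joint each of clip_a, clip_b above 1.3 rad and z of lid in the frame of tote below 0.1 m and horizontal distance between lid and tote below 0.015 m), for 0.1 s.
2. the lid is lifted clear of the tote (z of lid in the frame of tote above 0.12 m), for 0.1 s.
3. the lid is brought down to the mat in the gripper, not dropped (z of lid in the frame of mat below 0.024 m and horizontal distance between lid and mat below 0.045 m and contact force between the fingers and lid above 0.5 N), for 0.05 s.
At the end, for the whole second after the job is handed in: Both clips stand open (beyond 1.3 rad) and the lid lies flat (within 6 degrees), right way up and at rest on the mat, its centre within 40 mm of the mat's centre (value of joint each of clip_a, clip_b above 1.3 rad and horizontal distance between lid and mat below 0.04 m and z of lid in the frame of mat between 0 and 0.012 m and angle between lid's own z axis and vertical below 0.1 rad and linear speed of lid below 0.02 m/s); the robot touches nothing.
It fails at once if the small box is moved more than 30 mm or tipped (distance of small_box from where it was at the start of the episode above 0.03 m or angle between small_box's own z axis and vertical above 0.3 rad).
It fails at once if the bottle is moved more than 30 mm or tipped (distance of bottle from where it was at the start of the episode above 0.03 m or angle between bottle's own z axis and vertical above 0.3 rad).
It fails at once if the mug is moved more than 30 mm or tipped (distance of mug from where it was at the start of the episode above 0.03 m or angle between mug's own z axis and vertical above 0.3 rad).
It also fails if it takes over 64 s, if anything falls off the work surface, if the arm or the gripper's body presses on something with over 40 N, if the wrist force passes 120 N, or if a joint passes its speed limit or range.

ROBOT

A 6-joint arm with a two-finger parallel gripper is mounted at the origin on the work surface. World frame = base frame: x ahead of the robot, y to its left, z up, the work surface at z = 0. Lengths are in m, angles in rad, forces in N, time in s.
With the tool pointing down it reaches from about 0.25 to 0.725 m from the base axis. Payload 4 kg.
Tool frame: the origin (TCP) lies midway between the tips of the shut fingers; the grasp point (between the pads) lies grip_point_offset behind it (grip_point_offset is the distance from the TCP to the grasp point, in m); z points along the fingers, y is the line along which they close (so a half turn about z gives the same grasp; the last joint's range is limited). The gripper opens to 85 mm and grips with 20 to 120 N. Pads are 22 mm wide; open, the fingers measure 114 mm over their backs; the gripper's body (76 mm by 85 mm) begins 54 mm behind the grasp point. The pads swing forward as they close: fully open they stand 13 mm farther back than shut.
Start: joints at [-1.32, 0.241, 0.005, 1.335, 0, 1.571], TCP at [0.124, -0.484, 0.231] pointing down, gripper open.
Joint ranges: [-2.72, 2.72], [-1.05, 1.87], [-1.09, 1.28], [-1.99, 2.15], [-1.42, 1.44], [-3.14, 3.14]. Speed limits (rad/s): [2.79, 2.79, 3.14, 3.14, 3.14, 3.14].

INTERFACE

Orientations are given as a unit quaternion [x, y, z, w].
In Python, from workcell import * gives the robot as it stands. The module is installed in compiled form; this text tells all that it offers.
- The arm moves only by the tool arm_command, never from a script. Its arguments are lists of equal length, an entry for each row: "slide": the shift along the tool's x, y, z in cm, a list of three; "spin": the turn about the tool's z in degrees. A call has exactly 5 rows; each row is the pose to reach, as a shift and turn from the pose commanded when the call began, along the tool's axes at that moment; what a row does not reach only later rows make up. A row lasts 1/8 s, in which the tool goes at most 62.5 mm and 10.7 degrees, less where a joint would pass 70% of its speed; a pose out of reach is approached as far as the arm can. A call with a gripper value outside its range is refused whole. "jaw" is the finger opening in cm, from 0 to 8.54, set as the call begins (left out, the last holds). The fingers move at their own pace and stop on an object; the grip force is fixed at half the most. Time passes only in rows, so rows that repeat a pose let the fingers close, or fill a call up. It gives the time, the measured TCP pose, the force, the opening and the grip force at its end, in the units of the state.
- get_obs(): the state, without advancing time (a new reading comes with each control period).
- camera(name): name is "scene" or "side" or "wrist"; returns a dict with "pixels" (480x640x3 uint8, red, green, blue), "range_z" (480x640 float32, m along the optical axis (not along the pixel's ray), 0 where there is no reading), "intrinsics" (3x3 intrinsics, pixels), "rvec" (rotation vector, rad) and "tvec" (3), from world to camera coordinates, as OpenCV has them. Camera axes: x right, y down, z forward; pixel columns grow to the right and rows downward; lengths in m; the calibration is good to about 2 mm. The wrist camera is an equidistant fisheye: a pixel r from the principal point sees the ray r / f radians off the axis. A picture is of the moment at which its call begins.
- job_done(): hands the job in; it is judged then, once.
Trained networks look in a picture, given as the dict that the camera call returned (one of the last four; its "shot" number tells which), for a name from the list of things; names that differ only in an ending like _2 or _b are one class to them, and where a whole thing is asked for, a point or a joint stands for the part that bears it (a point fixed in the world has none). Each returns a list of dicts, best first, with "confidence" (0 to 1); they miss things now and then, are a little off and sometimes report something else, mostly with a low value. They report only what shows in the picture. A call takes as long as a camera call.
- recognise(picture, thing): "centre" ([column, row] in pixels, amid what is visible of it).
- landmark_of(picture, thing): "centre" ([column, row] in pixels: a listed point, or the origin of a listed thing).
The state is a dict: "clock": time; "joint_pos": joint angles; "joint_vel": joint speeds; "tau": joint torques, N m; "eef_pos": TCP position; "tool_rot": TCP orientation; "ft_force": force on the tool from outside, world axes, zero at the start; "ft_torque": the same for the moment, N m; "grip_width": finger opening in m; "grasp_force": force on a finger pad.
Only numpy, scipy, OpenCV 4.12 (cv2) and the standard library are available. Lean on these libraries where they do the work, as an engineer would, in place of code of your own. Each camera call takes 0.05 s, during which the arm holds its last target. There are 200 camera calls.

## Working session

There is one attempt and no reset: what is moved stays moved. The work goes in short steps, Python scripts to look and compute and a tool call to move; the robot and the scene stay as the last step left them, time stands still between calls to the robot, and variables do not carry over. Pictures are saved under pics/ and viewed, at most 10 in all, crops included, and the job is handed in when it is done.

Besides the shell and the picture viewer there is one more tool, called after "Request:" by a JSON object that holds its "name" and its "arguments", one argument or row to a line. arm_command: Moves the arm, as the interface text tells. Its arguments: {"type":"object","properties":{"slide":{"type":"array","items":{"type":"array","items":{"type":"number"}}},"spin":{"type":"array","items":{"type":"number"}},"jaw":{"type":"number"}},"required":["slide","spin"]}

```bash
mkdir -p pics
cat > h.py <<'E'
from workcell import *
import numpy as np, cv2
from scipy.spatial.transform import Rotation as R
def cloud(p):
    K=p["intrinsics"];z=p["range_z"];v,u=np.mgrid[:480,:640]
    c=np.dstack([(u-K[0,2])/K[0,0]*z,(v-K[1,2])/K[1,1]*z,z])
    M=cv2.Rodrigues(np.array(p["rvec"],float))[0]
    w=(c-np.ravel(p["tvec"]))@M
    w[z==0]=np.nan
    return w
def save(p,n): cv2.imwrite(f"pics/{n}.png",p["pixels"][...,::-1])
E
python3 - <<'E'
from h import *
o=get_obs();print({k:np.round(o[k],3) for k in("clock","eef_pos","tool_rot","ft_force","grip_width")},[k for k in o])
ims=[]
for n in("scene","side"):
    p=camera(n);w=cloud(p);ims.append(p["pixels"])
    print(n)
    for t in("tote","clip_a","lid","mat","small_box","bottle","mug"):
        for f in(recognise,landmark_of):
            for d in f(p,t)[:3]:
                c=np.array(d["centre"]);i=np.clip(c.round().astype(int),0,[639,479])
                print(t,f.__name__[:3],c.round(),round(d["confidence"],2),w[i[1],i[0]].round(3))
    np.save(n+"_w.npy",w);np.save(n+"_p.npy",p["pixels"])
save({"pixels":cv2.resize(np.vstack(ims),None,fx=.62,fy=.62,interpolation=cv2.INTER_AREA)},"a")
E
```

```text
{'clock': np.float64(0.0), 'eef_pos': array([ 0.124, -0.484,  0.23 ]), 'tool_rot': array([ 0.992,  0.125, -0.   , -0.001]), 'ft_force': array([0.367, 0.272, 0.172]), 'grip_width': np.float64(0.085)} ['clock', 'joint_pos', 'joint_vel', 'tau', 'eef_pos', 'tool_rot', 'ft_force', 'ft_torque', 'grasp_force', 'grip_width']
scene
tote cal [372. 274.] 0.76 [0.637 0.233 0.081]
tote cal [373. 276.] 0.93 [0.637 0.237 0.078]
clip_a cal [411. 259.] 0.82 [0.552 0.274 0.114]
clip_a cal [342. 221.] 0.68 [0.596 0.054 0.127]Traceback (most recent call last):
  File "<stdin>", line 9, in <module>
ValueError: it knows: bottle, lid, mat, mug, small_box, tote
```

Run:
```python
from h import *
ims=[]
for n in("scene","side"):
    p=camera(n);w=cloud(p);ims.append(p["pixels"])
    print(n)
    for t in("tote","clip_a","lid","mat","small_box","bottle","mug"):
        for f in([recognise,landmark_of] if t!="clip_a" else [recognise]):
            for d in f(p,t)[:3]:
                c=np.array(d["centre"]);i=np.clip(c.round().astype(int),0,[639,479])
                print(t,'r' if f is recognise else 'l',c.round(),round(d["confidence"],2),w[i[1],i[0]].round(3))
    np.save(n+"_w.npy",w);np.save(n+"_p.npy",p["pixels"])
save({"pixels":cv2.resize(np.vstack(ims),None,fx=.62,fy=.62,interpolation=cv2.INTER_AREA)},"a")
```

```text
scene
tote r [374. 277.] 0.77 [0.633 0.236 0.072]
tote r [471. 332.] 0.49 [0.594 0.504 0.081]
tote l [372. 276.] 0.62 [0.633 0.229 0.07 ]
clip_a r [412. 258.] 0.87 [0.549 0.274 0.116]
clip_a r [339. 222.] 0.63 [0.605 0.052 0.126]
lid r [373. 244.] 0.72 [0.58  0.165 0.109]
lid l [375. 250.] 0.96 [0.596 0.192 0.112]
mat r [305. 214.] 0.85 [ 0.548 -0.216  0.004]
mat l [311. 213.] 0.64 [ 0.527 -0.213  0.002]
mat l [374. 279.] 0.16 [0.635 0.239 0.069]
small_box r [278. 269.] 0.61 [0.799 0.059 0.06 ]
small_box l [277. 279.] 0.66 [0.811 0.071 0.041]
bottle r [258. 168.] 0.72 [ 0.577 -0.471  0.078]
bottle l [258. 184.] 0.8 [ 0.581 -0.474  0.016]
mug r [471. 334.] 0.9 [0.595 0.505 0.077]
mug l [466. 349.] 0.91 [0.593 0.499 0.028]
side
tote r [320. 338.] 0.81 [0.539 0.27  0.078]
tote r [333. 251.] 0.5 [0.594 0.051 0.126]
tote l [327. 324.] 0.69 [0.527 0.262 0.117]
clip_a r [316. 326.] 0.9 [0.547 0.271 0.111]
clip_a r [333. 251.] 0.52 [0.594 0.051 0.126]
lid r [326. 292.] 0.97 [0.564 0.172 0.112]
lid l [323. 294.] 0.95 [0.569 0.178 0.11 ]
mat r [389. 241.] 0.58 [ 0.518 -0.191  0.005]
mat l [385. 237.] 0.72 [nan nan nan]
mat l [325. 322.] 0.2 [0.531 0.264 0.122]
small_box r [271. 253.] 0.69 [0.758 0.044 0.063]
small_box l [274. 261.] 0.76 [0.741 0.063 0.057]
bottle r [408. 169.] 0.64 [ 0.545 -0.471  0.073]
bottle r [319. 337.] 0.34 [0.541 0.27  0.08 ]
bottle l [403. 185.] 0.79 [ 0.555 -0.473  0.012]
mug r [267. 428.] 0.9 [0.572 0.456 0.003]
mug l [265. 443.] 0.76 [0.543 0.517 0.061]
```

View pics/a.png

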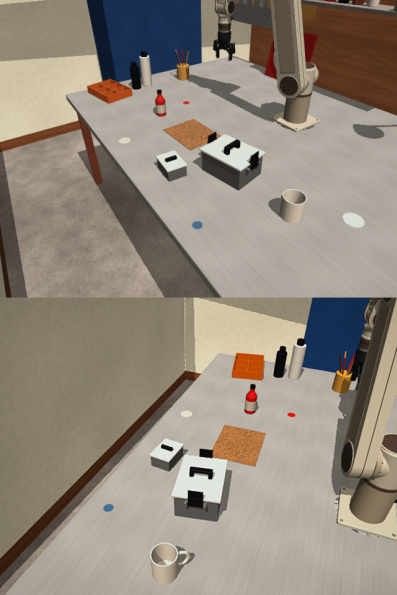

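The tote with its handle and black clips is at about (375,250) in the full scene picture and the mat at (308,213). The small box is at (277,270), the bottle at (258,175) and the mug at (470,335). Next I'll fit the lid and mat geometry from the point clouds.

```bash
cat > fit.py <<'E'
from h import *
for n in("scene","side"):
    w=np.load(n+"_w.npy");p=np.load(n+"_p.npy").astype(int);g=p.sum(2)
    def box(m,t,q=True):
        P=w[m];r=cv2.minAreaRect((P[:,:2]*1000).astype(np.float32));print(n,t,len(P),np.round(r[0]),np.round(r[1]),round(r[2],1),"z",np.round(np.median(P[:,2]),4)); return P
    near=np.hypot(w[...,0]-.57,w[...,1]-.165)<.15
    white=(p.min(2)>140)
    box(near&white&(abs(w[...,2]-.11)<.006),"lid")
    th=.2
    dark=(p.max(2)<70)
    box(near&dark&(abs(w[...,2]-.14)<.005)&(np.hypot(w[...,0]-.57,w[...,1]-.165)<.07),"handle")
    for t,c in(("a",(.549,.274)),("b",(.595,.055))):
        P=w[(np.hypot(w[...,0]-c[0],w[...,1]-c[1])<.05)&dark&(w[...,2]>.118)]
        print(n,"tab",t,len(P),np.median(P,0).round(3),P.min(0).round(3),P.max(0).round(3))
    brown=(p[...,0]-p[...,2]>40)&(abs(w[...,2]-.004)<.008)&(np.hypot(w[...,0]-.53,w[...,1]+.21)<.2)
    box(brown,"mat")
    for t,c,r in(("small",(.80,.05),.1),("mug",(.6,.5),.1),("bottle",(.57,-.472),.06)):
        m=(np.hypot(w[...,0]-c[0],w[...,1]-c[1])<r)&(w[...,2]>.03); box(m,t); print(w[m].max(0))
E
python3 fit.py
```

```text
scene lid 2566 [573. 161.] [169. 220.] 12.2 z 0.1101
scene handle 175 [575. 163.] [83. 21.] 12.1 z 0.1415
scene tab a 121 [0.556 0.27  0.132] [0.528 0.263 0.118] [0.578 0.277 0.146]
scene tab b 115 [0.597 0.055 0.132] [0.572 0.048 0.118] [0.621 0.063 0.145]
scene mat 2323 [ 536. -213.] [207. 263.] 3.2 z 0.0041
scene small 1282 [781.  16.] [126.  92.] 85.2 z 0.0594
[0.83039936 0.08153116 0.07783046]
scene mug 1565 [562. 481.] [83. 82.] 85.2 z 0.0657
[0.60327963 0.52269226 0.09353863]
scene bottle 449 [ 570. -488.] [50. 56.] 34.7 z 0.0837
[ 0.59441085 -0.4602693   0.15156869]
side lid 4380 [573. 161.] [164. 222.] 12.0 z 0.1101
side handle 300 [573. 161.] [79. 26.] 11.1 z 0.1416
side tab a 250 [0.551 0.269 0.133] [0.526 0.262 0.118] [0.575 0.279 0.147]
side tab b 207 [0.595 0.054 0.132] [0.572 0.046 0.118] [0.62  0.064 0.148]
side mat 3993 [ 537. -214.] [203. 266.] 2.3 z 0.0044
side small 1442 [779.  15.] [125.  94.] 85.7 z 0.0596
[0.82959723 0.07892877 0.07816869]
side mug 1895 [557. 482.] [82. 84.] 88.5 z 0.0666
[0.59943158 0.52263126 0.09511092]
side bottle 593 [ 560. -487.] [56. 48.] 3.3 z 0.0856
[ 0.58801157 -0.46302195  0.15554433]
```

```bash
cat >> h.py <<'E'
TOTE=np.array([.573,.161,0]);YAW=np.radians(12)
def tote(x,y,z): return TOTE+np.array([x*np.cos(YAW)-y*np.sin(YAW),x*np.sin(YAW)+y*np.cos(YAW),z])
def go(P,yaw=None):
    o=get_obs();r=R.from_quat(o["tool_rot"]);X=r.as_matrix()[:,0];cy=np.degrees(np.arctan2(X[1],X[0]))
    s=r.inv().apply(np.array(P)-o["eef_pos"])*100
    print("t",round(o["clock"],2),"eef",o["eef_pos"].round(4),"yaw",cy.round(1),"j",np.round(o["joint_pos"],2),"F",np.round(o["ft_force"],1),"w",round(o["grip_width"],4))
    print("slide",s.round(2),"spin",None if yaw is None else ((cy-yaw+180)%360-180).round(1),"rows>=",(np.linalg.norm(s)/6.25).round(1))
E
python3 - <<'E'
from h import *
go(tote(0,-.07,.23),192)
E
```

```text
t 1.6 eef [ 0.1241 -0.4843  0.2313] yaw 14.4 j [-1.32  0.24  0.    1.34 -0.    1.57] F [ 0.5  0.1 -0.9] w 0.0855
slide [ 59.21 -44.38   0.13] spin -177.6 rows>= 11.8
```

Request:
{"name": "arm_command", "arguments": {
  "slide": [
    [0,0,0],
    [0,0,0],
    [0,0,0],
    [0,0,0],
    [0,0,0]
  ],
  "spin": [-10,-20,-30,-40,-50],
  "jaw": 0
}}

```text
clock: 2.22
eef_pos: [0.1241, -0.4844, 0.2313]
tool_rot: [0.845, 0.535, -0.0, 0.0]
ft_force: [0.4, 0.4, -0.5]
grip_width: 0.0001
grasp_force: 0.0
```

Run:
```python
from h import *
go(tote(0,-.07,.23),192)
```

```text
t 2.23 eef [ 0.1241 -0.4844  0.2313] yaw 64.7 j [-1.32  0.24  0.01  1.34  0.    0.69] F [ 0.4  0.4 -0.5] w 0.0001
slide [71.96 17.25  0.13] spin -127.3 rows>= 11.8
```

Request:
{"name": "arm_command", "arguments": {
  "slide": [
    [6,1.4,0],
    [12,2.9,0],
    [18,4.3,0],
    [24,5.7,0],
    [30,7.2,0]
  ],
  "spin": [-10,-20,-30,-40,-50],
  "jaw": 0
}}

```text
clock: 2.85
eef_pos: [0.3198, -0.2435, 0.2317]
tool_rot: [0.54, 0.842, -0.0, 0.001]
ft_force: [1.0, -1.3, -0.3]
grip_width: 0.0002
grasp_force: 0.0
```

Run:
```python
from h import *
go(tote(0,-.07,.23),192)
```

```text
t 2.85 eef [ 0.3198 -0.2435  0.2317] yaw 114.7 j [-0.65  0.04 -0.23  1.3  -0.    0.49] F [ 1.  -1.3 -0.3] w 0.0002
slide [19.37 38.36  0.17] spin -77.3 rows>= 6.9
```

Request:
{"name": "arm_command", "arguments": {
  "slide": [
    [2.7,5.4,0],
    [5.4,10.7,0],
    [8.1,16,0],
    [10.8,21.4,0],
    [13.5,26.8,0]
  ],
  "spin": [-10,-20,-30,-40,-50]
}}

```text
clock: 3.48
eef_pos: [0.5084, -0.0097, 0.2315]
tool_rot: [0.133, 0.991, -0.0, 0.0]
ft_force: [0.3, 0.1, 0.3]
grip_width: 0.0
grasp_force: 0.0
```

Run:
```python
from h import *
go(tote(0,-.07,.20),192)
```

```text
t 3.48 eef [ 0.5084 -0.0097  0.2315] yaw 164.7 j [-0.02  0.26  0.03  1.34 -0.    0.25] F [0.3 0.1 0.3] w 0.0
slide [-4.94 11.95  3.15] spin -27.3 rows>= 2.1
```

Request:
{"name": "arm_command", "arguments": {
  "slide": [
    [-2,4,0.5],
    [-4,9,1.5],
    [-4.9,11.9,3],
    [-4.9,11.9,3],
    [-4.9,11.9,3]
  ],
  "spin": [-10,-20,-27.3,-27.3,-27.3]
}}

```text
clock: 4.1
eef_pos: [0.5861, 0.0895, 0.2013]
tool_rot: [-0.101, 0.995, -0.0, -0.0]
ft_force: [-0.5, -0.4, -0.1]
grip_width: -0.0004
grasp_force: 0.0
```

Run:
```python
from h import *
go(tote(0,-.065,.124),192)
p=camera("wrist");q=camera("side");w=cloud(q)
save({"pixels":np.hstack([cv2.resize(p["pixels"],(400,300)),q["pixels"][150:450,200:600]])},"b")
```

```text
t 4.1 eef [0.5861 0.0895 0.2013] yaw -168.4 j [ 0.15  0.44  0.21  1.34 -0.   -0.05] F [-0.5 -0.4 -0.1] w -0.0004
slide [-0.21  0.77  7.73] spin -0.4 rows>= 1.2
```

View pics/b.png

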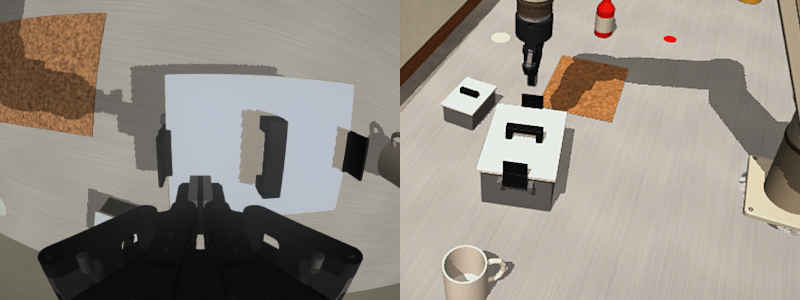

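The wrist view shows the shut fingers at (200,200), between clip b's tab (165,155) and the handle (265,155). The path is clear, so I'll lower and push.

Request:
{"name": "arm_command", "arguments": {
  "slide": [
    [0,0.6,4],
    [0,0.6,7.5],
    [0,0.6,7.5],
    [0,0,7.5],
    [0,-1,7.5]
  ],
  "spin": [0,0,0,0,0]
}}

```text
clock: 4.82
eef_pos: [0.59, 0.0796, 0.1287]
tool_rot: [-0.102, 0.995, 0.0, 0.002]
ft_force: [0.7, 0.1, -0.1]
grip_width: 0.0001
grasp_force: 0.0
```

Request:
{"name": "arm_command", "arguments": {
  "slide": [
    [0,-1.2,0],
    [0,-2.4,0],
    [0,-3.6,0],
    [0,-4.8,0],
    [0,-5.5,0]
  ],
  "spin": [0,0,0,0,0]
}}

```text
clock: 5.45
eef_pos: [0.5997, 0.025, 0.1261]
tool_rot: [-0.101, 0.995, -0.0, -0.0]
ft_force: [-0.2, -0.2, -0.3]
grip_width: 0.0
grasp_force: 0.0
```

Run:
```python
from h import *
go(tote(0,-.075,.19),192)
q=camera("side");p=camera("scene")
for c in(p,q):
    w=cloud(c);d=(c["pixels"].max(2)<70)
    for s in(.108,-.108):
        t=tote(0,s,0);m=(np.hypot(w[...,0]-t[0],w[...,1]-t[1])<.03)&d&(w[...,2]>.118);print(s,m.sum(),w[m][:,2].max() if m.any() else None)
save({"pixels":np.hstack([p["pixels"][150:400,200:600],q["pixels"][150:400,200:600]])},"c")
```

```text
t 5.45 eef [0.5997 0.025  0.1261] yaw -168.4 j [ 0.04  0.5   0.1   1.18 -0.   -0.16] F [-0.2 -0.2 -0.3] w 0.0
slide [-0.17  6.35 -6.39] spin -0.4 rows>= 1.4
0.108 121 0.14531862762544123
-0.108 1473 0.561538831273577
0.108 250 0.14590068765458022
-0.108 1972 0.5638998119940566
```

View pics/c.png

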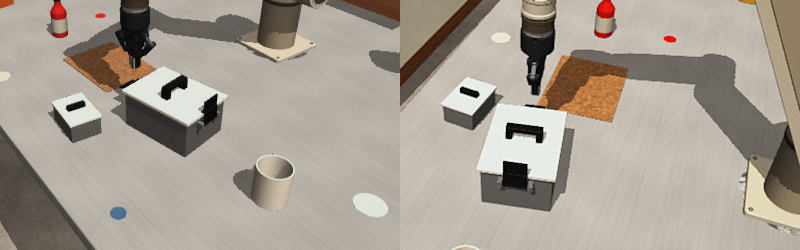

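Clip b seems thrown open (no tab standing at (128,83), no force). On to clip a.

Request:
{"name": "arm_command", "arguments": {
  "slide": [
    [0,1,-4],
    [0,4,-7],
    [0,9,-7],
    [0,15,-7],
    [0,20.3,-7]
  ],
  "spin": [0,0,0,0,0]
}}

```text
clock: 6.18
eef_pos: [0.5579, 0.2271, 0.1965]
tool_rot: [-0.102, 0.995, 0.0, 0.0]
ft_force: [0.8, 0.7, 0.4]
grip_width: 0.0001
grasp_force: 0.0
```

Run:
```python
from h import *
go(tote(0,.065,.126),192)
q=camera("wrist");save({"pixels":q["pixels"]},"d")
```

```text
t 6.17 eef [0.5579 0.2271 0.1965] yaw -168.3 j [0.39 0.46 0.23 1.34 0.   0.18] F [0.8 0.7 0.4] w 0.0001
slide [-0.1  -0.28  7.05] spin -0.3 rows>= 1.1
```

View pics/d.png

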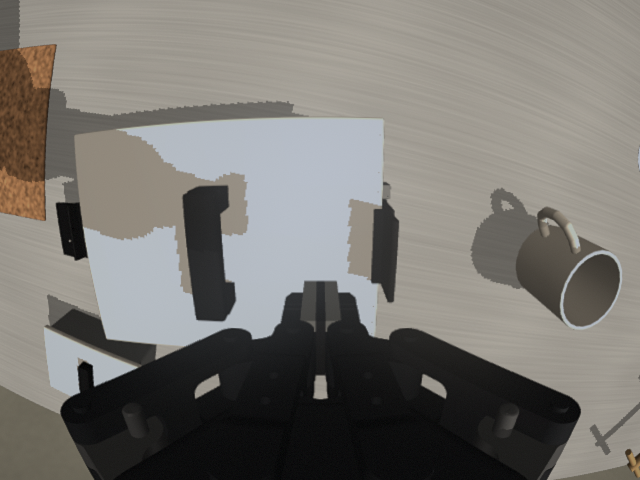

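The wrist view shows clip b folded out at (70,230), and the fingers at (320,300) inside tab a (385,250).

Request:
{"name": "arm_command", "arguments": {
  "slide": [
    [0,-0.2,4],
    [0,-0.2,7],
    [0,0,7],
    [0,1,7],
    [0,2,7]
  ],
  "spin": [0,0,0,0,0]
}}

```text
clock: 6.85
eef_pos: [0.5556, 0.2458, 0.1283]
tool_rot: [-0.102, 0.995, 0.001, 0.002]
ft_force: [0.1, 0.2, -0.9]
grip_width: -0.0003
grasp_force: 0.0
```

Request:
{"name": "arm_command", "arguments": {
  "slide": [
    [0,1.2,0],
    [0,2.4,0],
    [0,3.6,0],
    [0,4.8,0],
    [0,5.2,0]
  ],
  "spin": [0,0,0,0,0]
}}

```text
clock: 7.48
eef_pos: [0.5435, 0.2968, 0.1262]
tool_rot: [-0.102, 0.995, 0.0, -0.0]
ft_force: [-0.6, -0.1, 0.0]
grip_width: -0.0
grasp_force: 0.0
```

Request:
{"name": "arm_command", "arguments": {
  "slide": [
    [0,-1,-4],
    [0,-4,-7],
    [0,-9,-7],
    [0,-13,-7],
    [0,-14,-7]
  ],
  "spin": [0,0,0,0,0]
}}

```text
clock: 8.1
eef_pos: [0.5726, 0.1562, 0.1965]
tool_rot: [-0.1, 0.995, -0.0, 0.0]
ft_force: [-0.2, 0.4, 0.6]
grip_width: 0.0001
grasp_force: 0.0
```

Run:
```python
from h import *
go(tote(0,0,.126),192)
q=camera("side");p=camera("scene");r=camera("wrist")
for c in(p,q):
    w=cloud(c);m=(np.hypot(w[...,0]-.573,w[...,1]-.161)<.16)&(c["pixels"].min(2)>140)&(abs(w[...,2]-.11)<.006)
    print(cv2.minAreaRect((w[m][:,:2]*1000).astype(np.float32)))
save({"pixels":np.hstack([cv2.resize(r["pixels"],(400,300)),q["pixels"][150:450,200:600]])},"e")
```

```text
t 8.1 eef [0.5726 0.1562 0.1965] yaw -168.5 j [ 0.27  0.44  0.2   1.33 -0.    0.07] F [-0.2  0.4  0.6] w 0.0001
slide [-0.13  0.47  7.05] spin -0.5 rows>= 1.1
((574.6202392578125, 161.28781127929688), (168.48876953125, 218.602783203125), 11.776223182678223)
((573.2267456054688, 160.9906463623047), (163.6042022705078, 220.98873901367188), 11.740009307861328)
```

View pics/e.png

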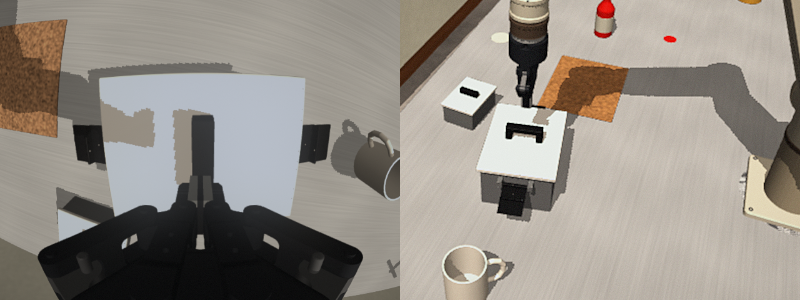

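Both clips are folded out, at (90,145) and (315,143), and the lid is still seated. Next is grasping the handle.

Request:
{"name": "arm_command", "arguments": {
  "slide": [
    [-0.1,0.5,0],
    [-0.1,0.5,0],
    [-0.1,0.5,0],
    [-0.1,0.5,4],
    [-0.1,0.5,7.7]
  ],
  "spin": [0,0,0,0,0],
  "jaw": 6
}}

```text
clock: 8.88
eef_pos: [0.5725, 0.1641, 0.1188]
tool_rot: [-0.102, 0.995, 0.0, 0.001]
ft_force: [0.1, -0.6, -0.4]
grip_width: 0.0599
grasp_force: 0.0
```

Request:
{"name": "arm_command", "arguments": {
  "slide": [
    [0,0,0],
    [0,0,0],
    [0,0,0],
    [0,0,0],
    [0,0,0]
  ],
  "spin": [0,0,0,0,0],
  "jaw": 0
}}

```text
clock: 9.5
eef_pos: [0.5736, 0.1634, 0.1211]
tool_rot: [-0.101, 0.995, -0.0, 0.002]
ft_force: [0.6, -2.9, 6.2]
grip_width: 0.0185
grasp_force: 60.0
```

Request:
{"name": "arm_command", "arguments": {
  "slide": [
    [0,0,-1],
    [0,0,-2.5],
    [0,0,-5],
    [0,0,-8],
    [0,0,-10]
  ],
  "spin": [0,0,0,0,0]
}}

```text
clock: 10.12
eef_pos: [0.5725, 0.1645, 0.2217]
tool_rot: [-0.102, 0.995, 0.001, 0.001]
ft_force: [0.4, -0.4, -2.4]
grip_width: 0.0185
grasp_force: 59.1
```

Run:
```python
from h import *
go([.5365,-.2135,.21],180)
q=camera("side");p=camera("scene")
save({"pixels":np.hstack([p["pixels"][100:400,200:600],q["pixels"][100:400,200:600]])},"f")
```

```text
t 10.12 eef [0.5725 0.1645 0.2217] yaw -168.3 j [0.28 0.44 0.26 1.39 0.   0.07] F [ 0.4 -0.4 -2.4] w 0.0185
slide [ 11.19 -36.28   1.09] spin 11.7 rows>= 6.1
```

View pics/f.png

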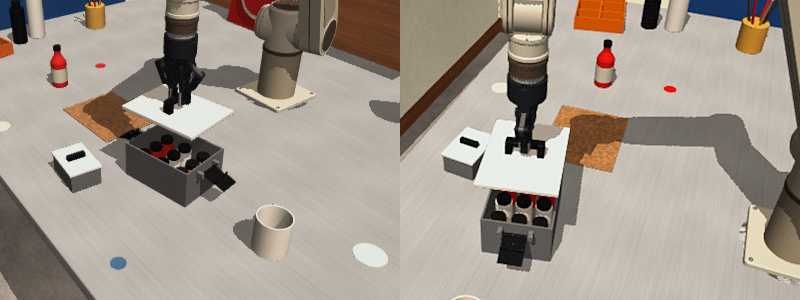

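The lid hangs level in the gripper at (178,110), clear of the tote, and all the bystanders stand where they were. I'll move it over the mat.

Request:
{"name": "arm_command", "arguments": {
  "slide": [
    [0.6,-2,0],
    [1.7,-5.5,0],
    [3.2,-10.5,0],
    [4.8,-15.5,0],
    [6.3,-20.5,0]
  ],
  "spin": [2,4,6,8,10]
}}

```text
clock: 10.85
eef_pos: [0.5504, -0.0521, 0.218]
tool_rot: [-0.013, 1.0, 0.0, -0.001]
ft_force: [0.2, 0.3, -1.7]
grip_width: 0.0183
grasp_force: 59.1
```

Run:
```python
from h import *
go([.5365,-.2135,.21],180)
```

```text
t 10.85 eef [ 0.5504 -0.0521  0.218 ] yaw -178.5 j [-0.09  0.35  0.13  1.35  0.   -0.12] F [ 0.2  0.3 -1.7] w 0.0183
slide [  1.82 -16.1    0.79] spin 1.5 rows>= 2.6
```

Request:
{"name": "arm_command", "arguments": {
  "slide": [
    [0.4,-3.5,0],
    [0.9,-8,1],
    [1.4,-12.5,3],
    [1.7,-15,6],
    [1.8,-16.1,9]
  ],
  "spin": [0,0,1,1,1]
}}

```text
clock: 11.48
eef_pos: [0.5368, -0.2136, 0.1272]
tool_rot: [-0.004, 1.0, 0.0, -0.001]
ft_force: [-0.0, 0.4, -2.6]
grip_width: 0.0188
grasp_force: 59.1
```

Run:
```python
from h import *
go([.5365,-.2135,.033],180)
p=camera("scene");q=camera("side")
for c in(p,q):
    w=cloud(c);m=(np.hypot(w[...,0]-.5365,w[...,1]+.2135)<.16)&(c["pixels"].min(2)>140)&(w[...,2]<.2)&(w[...,2]>.02)
    print(cv2.minAreaRect((w[m][:,:2]*1000).astype(np.float32)),np.percentile(w[m][:,2],[10,50,90]))
```

```text
t 11.47 eef [ 0.5368 -0.2136  0.1272] yaw -179.6 j [-0.38  0.46  0.04  1.16 -0.   -0.39] F [-0.   0.4 -2.6] w 0.0188
slide [0.01 0.   9.42] spin 0.4 rows>= 1.5
((538.5899658203125, -211.48582458496094), (166.3043975830078, 221.31309509277344), 0.7435721755027771) [0.11340609 0.11590661 0.11812875]
((533.211181640625, -211.53759765625), (164.0266876220703, 222.64720153808594), 0.03947031870484352) [0.10905147 0.11181284 0.1142752 ]
```

Request:
{"name": "arm_command", "arguments": {
  "slide": [
    [0,0,3],
    [0,0,6],
    [0,0,7.8],
    [0,0,8.4],
    [0,0,8.8]
  ],
  "spin": [0,0,0,0,0]
}}

```text
clock: 12.2
eef_pos: [0.5392, -0.2113, 0.042]
tool_rot: [-0.006, 1.0, -0.0, 0.0]
ft_force: [0.2, 0.1, -2.9]
grip_width: 0.0189
grasp_force: 59.1
```

Request:
{"name": "arm_command", "arguments": {
  "slide": [
    [0,0,0.1],
    [0,0,0.2],
    [0,0,0.3],
    [0,0,0.3],
    [0,0,0.3]
  ],
  "spin": [0,0,0,0,0]
}}

```text
clock: 12.82
eef_pos: [0.5387, -0.2114, 0.0384]
tool_rot: [-0.006, 1.0, 0.0, 0.0]
ft_force: [0.0, 0.7, -2.3]
grip_width: 0.0188
grasp_force: 59.1
```

Request:
{"name": "arm_command", "arguments": {
  "slide": [
    [0,0,0.1],
    [0,0,0.2],
    [0,0,0.3],
    [0,0,0.4],
    [0,0,0.5]
  ],
  "spin": [0,0,0,0,0]
}}

```text
clock: 13.45
eef_pos: [0.5387, -0.2114, 0.0332]
tool_rot: [-0.006, 1.0, 0.0, -0.0]
ft_force: [-0.9, -0.2, -1.0]
grip_width: 0.0182
grasp_force: 59.2
```

Request:
{"name": "arm_command", "arguments": {
  "slide": [
    [0,0,0.1],
    [0,0,0.15],
    [0,0,0.15],
    [0,0,0.15],
    [0,0,0.15]
  ],
  "spin": [0,0,0,0,0]
}}

```text
clock: 14.08
eef_pos: [0.5387, -0.2114, 0.0331]
tool_rot: [-0.006, 1.0, -0.0, 0.0]
ft_force: [-3.5, 1.4, 6.7]
grip_width: 0.0187
grasp_force: 60.2
```

Request:
{"name": "arm_command", "arguments": {
  "slide": [
    [0,0,-0.1],
    [0,0,-0.1],
    [0,0,-0.1],
    [0,0,-0.1],
    [0,0,-0.1]
  ],
  "spin": [0,0,0,0,0],
  "jaw": 6
}}

```text
clock: 14.7
eef_pos: [0.5387, -0.2114, 0.0327]
tool_rot: [-0.006, 1.0, 0.0, -0.0]
ft_force: [0.3, 0.8, 0.2]
grip_width: 0.06
grasp_force: 0.0
```

Request:
{"name": "arm_command", "arguments": {
  "slide": [
    [0,0,-1],
    [0,0,-3],
    [0,0,-7],
    [0,0,-12],
    [0,0,-16]
  ],
  "spin": [0,0,0,0,0]
}}

```text
clock: 15.32
eef_pos: [0.5392, -0.2115, 0.1958]
tool_rot: [-0.006, 1.0, -0.0, 0.001]
ft_force: [1.2, -0.8, 0.1]
grip_width: 0.0602
grasp_force: 0.0
```

Run:
```python
from h import *
go([.5365,-.2135,.033],180)
p=camera("scene");q=camera("side")
for c in(p,q):
    w=cloud(c);m=(np.hypot(w[...,0]-.5365,w[...,1]+.2135)<.16)&(c["pixels"].min(2)>140)&(w[...,2]<.04)&(w[...,2]>.012)
    print(cv2.minAreaRect((w[m][:,:2]*1000).astype(np.float32)),np.percentile(w[m][:,2],[10,50,90]))
save({"pixels":np.hstack([p["pixels"][100:400,200:600],q["pixels"][100:400,200:600]])},"g")
```

```text
t 15.32 eef [ 0.5392 -0.2115  0.1958] yaw -179.3 j [-0.37  0.41  0.15  1.31 -0.   -0.39] F [ 1.2 -0.8  0.1] w 0.0602
slide [ 0.31 -0.18 16.28] spin 0.7 rows>= 2.6
((539.5067138671875, -211.23623657226562), (166.1280975341797, 224.84274291992188), 0.9064952731132507) [0.01959662 0.02206642 0.02427747]
((538.0999145507812, -210.56520080566406), (164.00238037109375, 225.9224395751953), 1.2426782846450806) [0.01963948 0.02237429 0.0249077 ]
```

View pics/g.png

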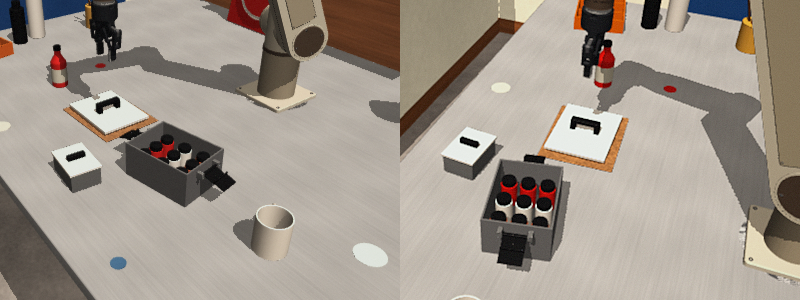

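The lid lies flat on the mat at (108,110), plate top at z 22 mm and within 4 mm of the mat's centre. Both clips are open, the bystanders are in place and the gripper is clear.

```bash
python3 -c "
from workcell import *
print(job_done())"
```

```text
the job is handed in; nothing more can be done
None
```

I handed the job in: both clips are open, the lid lies flat, released and about 4 mm from the mat's centre, and the small box, bottle and mug are where they were; no verdict came back.

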